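Roll a ground shaft up to the stop under a pressing plate

TASK

Get the ground shaft ready for its roll check without bare fingers on it: lift the rubber-faced pressing plate straight up off its two locating pins, keeping it level, set it flat on top of the shaft and, pressing lightly, roll the shaft slowly under it along the lane until the shaft lies against the red stop. Keep the plate on top of the shaft until it is there; do not push the shaft along with the plate's edge or let it run away. Then lift the plate off and lay it flat on the middle of the blue mat, leaving the shaft against the stop and the other parts alone.

Things in the scene. Friction and masses are not known exactly. Their poses are not given: they have to be found in the camera images.
- fixture: Roll-check fixture fixed to the bench: aluminium base 180 x 130 x 12 mm (x, y, z), origin at the centre of its underside. The flat black lane, top at z = 12 mm, runs along its x. The red stop bar closes the +x end: face at x = +75 mm, top at z = 32 mm. Side rails: inner faces at y = +-52 mm, tops at z = 20 mm. Low end rail: inner face at x = -79 mm, top at z = 20 mm.
- seat (a point): Point in the fixture at (60, 0, 27) mm of its frame: where the centre of the shaft is when it lies against the red stop.
- shaft: Loose plain steel cylinder, diameter 30 mm, length 90 mm, about 0.3 kg, two thin dark bands round it. Origin at its centre; its axis is its own y, across the lane. It starts on the lane 60 to 85 mm short of its place against the stop and rolls about its y (the reading turns with it) with a little rolling resistance; under the plate it advances half as far as the plate.
- plate: Pressing plate, loose, about 0.25 kg: plywood with flat black rubber sole, 120 x 76 x 12 mm (x, y, z); origin at the centre of the sole's underside, z up. Upright wooden grip rib on its middle: 16 mm thick (x), 60 mm long (y), z = 12 to 57 mm; moulding round its foot 26 x 66 mm, up to z = 15.5 mm. Two 10 mm through holes at (+48, +27) and (-48, -27) mm.
- sole (a point): Point at the centre of the underside of the pressing plate's sole, the same as the plate's origin. Turned half round about z the plate is the same.
- stand: Grey storage stand fixed to the bench, 130 x 96 x 14 mm; origin at the centre of its underside. Its top, on which the pressing plate lies at the start with the same axes, is at z = 14 mm. Two brass locating pins, diameter 8 mm, stand at (+48, +27) and (-48, -27) mm; their tips are at z = 37 mm, 11 mm above the top of the resting plate.
- mat: Blue mat fixed to the bench, 170 x 120 x 4 mm (x, y, z), where the pressing plate is laid down at the end, in any direction. Origin at the centre of its underside, top at z = 4 mm.
- gear: Bystander: steel gear lying flat, 49 mm across, 12 mm high; origin at the centre of its underside.
- loupe: Bystander: black round loupe, 35 mm across, 30 mm high; origin at the centre of its underside.
- brass_part: Bystander: stepped brass turned part, 32 mm across, 34 mm high; origin at the centre of its underside.
- steel_block: Bystander: flat steel gauge block, 35 x 40 x 10 mm; origin at the centre of its underside.
Not all that is in view belongs to the job. What is shaped like the shaft but purple is not meant.

How it is judged (in metres and radians):
On the way, in this order (a step that is already met when the one before it is completed fails the run):
1. the pressing plate is lifted straight up clear of both pins: over the stand to within 20 mm, sole above the pin tips, tilted under 0.12 rad (z of sole in the frame of stand above 0.0375 m and horizontal distance between sole and stand below 0.02 m and angle between plate's own z axis and vertical below 0.12 rad), for 0.02 s.
2. the shaft turns under the level plate that presses on its top, 30 mm or more from where it started (contact force between plate and shaft above 0.4 N and z of sole in the frame of fixture above 0.038 m and angle between plate's own z axis and vertical below 0.12 rad and distance of shaft from where it was at the start of the episode above 0.03 m and angular speed of shaft above 0.15 rad/s), for 0.04 s.
3. the shaft is within 4 mm of the red stop with the level plate still pressing on its top (contact force between plate and shaft above 0.4 N and z of sole in the frame of fixture above 0.038 m and angle between plate's own z axis and vertical below 0.12 rad and x of shaft in the frame of fixture above 0.056 m), for 0.04 s.
At the end, for the whole second after the job is handed in: The shaft lies at rest on the lane against the red stop: within 4 mm of it and square to it within 0.08 rad. The pressing plate lies at rest flat on the blue mat, sole down, its centre within 30 mm of the mat's centre (x of shaft in the frame of fixture between 0.056 and 0.064 m and z of shaft in the frame of fixture between 0.023 and 0.031 m and angle between the y axis of shaft and the y axis of fixture, either way round below 0.08 rad and linear speed of each of shaft, plate below 0.01 m/s and horizontal distance between sole and mat below 0.03 m and z of sole in the frame of mat between 0.001 and 0.007 m and angle between plate's own z axis and vertical below 0.05 rad); the robot touches nothing.
It fails at once if the shaft is touched by the gripper or arm (contact force between any of the fingers, the arm and shaft above 0.5 N).
It fails at once if the plate pushes the shaft from the side (plate against the shaft with its sole more than 5 mm below the top of the shaft) (contact force between plate and shaft above 1 N and z of sole in the frame of fixture below 0.037 m).
It fails at once if the shaft runs away (faster than 0.25 m/s) (linear speed of shaft above 0.25 m/s).
It fails at once if the pressing plate is tilted by more than 0.25 rad (angle between plate's own z axis and vertical above 0.25 rad).
It fails at once if the gear, loupe, brass part or steel block is moved more than 20 mm (distance of any of gear, loupe, brass_part, steel_block from where it was at the start of the episode above 0.02 m).
It also fails if it takes over 51 s, if anything falls off the work surface, if the arm or the gripper's body presses on something with over 40 N, if the wrist force passes 120 N, or if a joint passes its speed limit or range.

ROBOT

A 6-joint arm with a two-finger parallel gripper is mounted at the origin on a cart in front of the work surface, level with it; the furniture and walls round the work are solid. World frame = base frame: x ahead of the robot, y to its left, z up, the work surface at z = 0. Lengths are in mm, angles in rad, forces in N, time in s.
With the tool pointing down it reaches from about 225 to 875 mm from the base axis. Payload 3.4 kg.
Tool frame: the origin (TCP) lies between the finger pads; the fingertips stand 14 mm ahead of it and the grasp point (between the pads) lies 5 mm behind it (ctrl.nose_length is the distance from the TCP to the fingertips, in mm); z points along the fingers, y is the line along which they close (so a half turn about z gives the same grasp; the last joint's range is limited). The gripper opens to 85 mm and grips with 20 to 120 N. Pads are 22 mm wide; open, the fingers measure 114 mm over their backs; the gripper's body (76 mm by 85 mm) begins 54 mm behind the grasp point. The pads swing forward as they close: fully open they stand 13 mm farther back than shut.
Start: joints at [-1.407, 0.276, 1.505, -0, 1.361, -0.121], TCP at [161.553, -551.873, 225.328] pointing down, gripper open.
Joint ranges: [-2.89, 2.89], [-0.75, 2.08], [0.22, 2.7], [-1.18, 4.32], [0.11, 2.71], [-2.7, 2.7]. Speed limits (rad/s): [2.57, 2.57, 3.14, 3.14, 3.14, 3.14].

INTERFACE

Orientations are given as a unit quaternion [w, x, y, z].
In Python, from workcell import ctrl gives the robot as it stands. Calls block until the motion is done:
- ctrl.move_to(position, orientation): joint-space move of the TCP to a pose.
- ctrl.servo_line(position, attitude=None, speed=150): straight line of the TCP; attitude=None keeps the orientation; speed is the mean speed in mm/s.
- ctrl.goto_joints(angles): joint-space move.
- ctrl.open() and ctrl.clamp(grip_force=None): open the fingers fully, or close them until they stop; grip_force is the grip in N (None keeps the last).
- ctrl.dwell(seconds).
- ctrl.inverse_kinematics(position, orientation): joint angles nearest the present ones, or None.
- ctrl.observe(): the state.
- ctrl.read_camera(name): name is "scene" or "top" or "wrist"; returns a dict with "color" (420x560x3 uint8, red, green, blue), "depth" (420x560 float32, mm along the optical axis (not along the pixel's ray), 0 where there is no reading), "fovy" (degrees; the focal length in pixels is half the picture's height over the tangent of half this angle, whatever the lens; pixels are square), "cx", "cy" (the principal point, pixels), "R" (3x3) and "t" (3): a world point X has camera coordinates R X + t; the wrist camera has in their place "hand_eye" (4x4, takes a point from camera to tool coordinates, whose origin is the TCP and whose axes are the flange's). Camera axes: x right, y down, z forward; pixel columns grow to the right and rows downward; lengths in mm; the calibration is good to about 2 mm. A picture is of the moment at which its call begins: read the wrist's pose just before it.
A pose or a line that the arm cannot do raises ctrl.IKError and nothing moves.
- ctrl.close_job(): hands the job in; it is judged then, once.
The state is a dict: "clock": time; "q": joint angles; "qvel": joint speeds; "joint_torque": joint torques, N m; "ee_pos": TCP position; "eef_rot": TCP orientation; "force": force on the tool from outside, world axes, zero at the start; "torque": the same for the moment, N m; "grip_width": opening from 0.0 (shut) to 1.0 (fully open); "finger_force": force on a finger pad.
Only numpy, scipy, OpenCV 4.12 (cv2) and the standard library are available. Lean on these libraries where they do the work, as an engineer would, in place of code of your own. Each camera call takes 0.05 s, during which the arm holds its last target. There are 200 camera calls.

## Working session

There is one attempt and no reset: what is moved stays moved. The work goes in short steps, each a Python script; the robot and the scene stay as the last script left them, time stands still between calls to the robot, and variables do not carry over. Pictures are saved under pics/ and viewed, at most 10 in all, crops included, and the job is handed in when it is done.

```bash
ls; mkdir -p pics
python3 - <<'E'
from workcell import ctrl
import cv2,pickle
d={}
for n in("scene","top"):
    r=ctrl.read_camera(n);d[n]=r
    cv2.imwrite(f"pics/{n}0.png",r["color"][:,:,::-1]); print(n,r["fovy"],r["cx"],r["cy"],r["R"],r["t"])
pickle.dump(d,open("c0.pkl","wb"))
s=ctrl.observe();print(s["clock"],s["ee_pos"],s["eef_rot"],s["force"])
E
```

```text
pics
scene 47.22701063389493 277.4558585449986 204.5140923495547 [[-0.89011088 -0.45568094  0.00758382]
 [-0.2797008   0.53306822 -0.79850218]
 [ 0.35981952 -0.71287667 -0.60194415]] [ 609.27027167  112.10187621 1688.01774953]
top 48.255671220665704 280.4679909930595 213.47175418945062 [[-0.02798704 -0.99956764  0.00901485]
 [-0.98264343  0.02585649 -0.18369357]
 [ 0.18338106 -0.01399942 -0.98294222]] [ 200.19862404  582.6688801  1356.29644183]
0.1 [ 161.44306258 -551.3759783   224.53275877] [-8.15754679e-04  9.89880756e-01  1.41899344e-01 -2.56491443e-05] [-0.05218971  0.0251609  -0.06462668]
```

View pics/scene0.png

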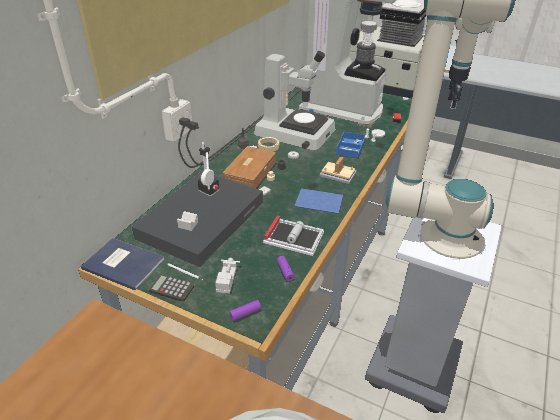

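View pics/top0.png

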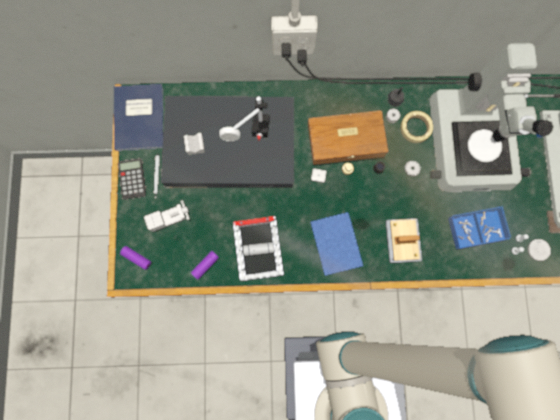

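Top view: the fixture is at about (258,247) with its red stop at (255,221), the mat is at (336,243), and the plate on its stand is at (404,240). I'll take coarse positions from here, then look closer with the wrist camera.

```bash
cat > h.py <<'E'
import numpy as np, cv2
from scipy.spatial.transform import Rotation as Ro
from workcell import ctrl
def quat(R):
    q=Ro.from_matrix(R).as_quat(); return np.array([q[3],*q[:3]])
def rot(q): return Ro.from_quat([q[1],q[2],q[3],q[0]]).as_matrix()
def down(yaw):  # tool z down, tool y along world direction yaw
    y=np.array([np.cos(yaw),np.sin(yaw),0]);z=np.array([0,0,-1.]);return quat(np.c_[np.cross(y,z),y,z])
def pose(r,s=None):  # camera->world R, origin
    if "R" in r: R=np.array(r["R"]);return R.T,-R.T@np.array(r["t"])
    H=np.array(r["hand_eye"]);T=rot(s["eef_rot"]);return T@H[:3,:3],T@H[:3,3]+np.array(s["ee_pos"])
def cast(px,z,r,s=None):
    f=r["color"].shape[0]/2/np.tan(np.radians(r["fovy"])/2);R,o=pose(r,s)
    p=np.atleast_2d(px).astype(float);d=np.c_[(p[:,0]-r["cx"])/f,(p[:,1]-r["cy"])/f,np.ones(len(p))]@R.T
    return o+d*((z-o[2])/d[:,2])[:,None]
def proj(P,r,s=None):
    f=r["color"].shape[0]/2/np.tan(np.radians(r["fovy"])/2);R,o=pose(r,s)
    c=(np.atleast_2d(P)-o)@R;return np.c_[r["cx"]+f*c[:,0]/c[:,2],r["cy"]+f*c[:,1]/c[:,2]]
def rect(P): # min-area rect of world xy (mm): centre, size, angle of long side
    (c,(w,h),a)=cv2.minAreaRect(np.float32(P[:,:2]))
    if w<h: w,h,a=h,w,a+90
    return np.round(c,1),(round(w,1),round(h,1)),round((a+90)%180-90,1)
def blob(m,n=0):
    c=sorted(cv2.findContours(m.astype(np.uint8),cv2.RETR_EXTERNAL,cv2.CHAIN_APPROX_NONE)[0],key=cv2.contourArea)[::-1]
    return c[n][:,0,:]
def wrist(name):
    import pickle
    s=ctrl.observe();r=ctrl.read_camera("wrist");cv2.imwrite(f"pics/{name}.png",r["color"][:,:,::-1]);pickle.dump((r,s),open(name+".pkl","wb"));return r,s
E
python3 - <<'E'
from h import *;import pickle
r=pickle.load(open("c0.pkl","rb"))["top"]
h=cv2.cvtColor(r["color"],cv2.COLOR_RGB2HSV)
def box(m,x0,y0,x1,y1):
    k=np.zeros(m.shape,bool);k[y0:y1,x0:x1]=1;return m&k
blue=box((h[...,0]>100)&(h[...,0]<125)&(h[...,1]>100),300,200,370,290)
print("mat",rect(cast(blob(blue),4,r)))
red=box(((h[...,0]<8)|(h[...,0]>172))&(h[...,1]>130),225,200,290,240)
print("stop",rect(cast(blob(red),32,r)))
print("stand",cast([(404,240)],26,r),"fix",cast([(258,247)],12,r),"shaft",cast([(258,249)],42,r))
ctrl_s=ctrl.observe()
import sys
c=cast([(404,240)],26,r)[0]
for zz in(280,):
    print(ctrl.inverse_kinematics([c[0]-40,c[1],zz],down(0)),ctrl.inverse_kinematics([c[0]-40,c[1],zz],down(np.pi)))
w=ctrl.read_camera("wrist");print(w["hand_eye"],w["fovy"])
E
```

```text
mat (array([499.9,  14.4]), (172.8, 124.0), 12.7)
stop (array([570.7, 275.9]), (93.6, 14.5), -82.9)
stand [[ 501.05320309 -189.20102555   26.        ]] fix [[493.26395431 255.20623723  12.        ]] shaft [[483.82321318 254.2450432   42.        ]]
[-5.29120967e-01  1.31733017e-01  1.55947144e+00 -4.44089210e-16
  1.45038820e+00 -5.29120967e-01] [-5.29120967e-01  1.31733017e-01  1.55947144e+00 -4.44089210e-16
  1.45038820e+00  2.61247169e+00]
[[ 1.41409521e-04 -9.57176881e-01 -2.89503710e-01  7.36062016e+01]
 [ 9.99999711e-01 -8.08795016e-05  7.55864129e-04  5.12947513e-01]
 [-7.46910585e-04 -2.89503733e-01  9.57176593e-01 -1.48132114e+02]
 [ 0.00000000e+00  0.00000000e+00  0.00000000e+00  1.00000000e+00]] 70.85652344216705
```

Run:
```python
from h import *
ctrl.move_to([500,245,210],down(0.1));wrist("wf")
ctrl.move_to([501,-189,170],down(0));wrist("wp")
a,b=cv2.imread("pics/wf.png"),cv2.imread("pics/wp.png")
print(ctrl.observe()["clock"])
```

```text
4.8833
```

View pics/wf.png

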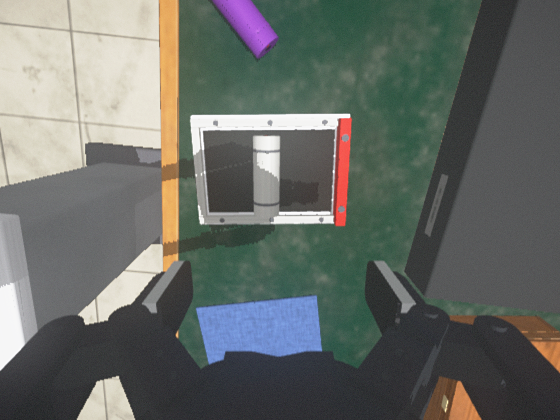

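View pics/wp.png

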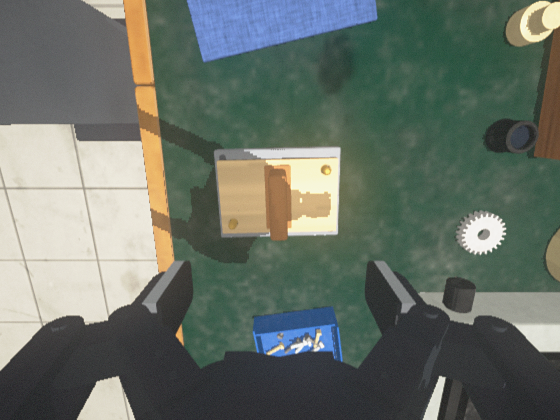

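The wf view has the fixture at pixels (191–352, 114–225). The red stop is at x≈344 and the grey shaft is at about (267,178). The wp view shows the plate with its rib at about (278,202) and the brass pins at (326,170) and (233,224).

```bash
cat >> h.py <<'E'
def cloud(r,s):
    f=r["color"].shape[0]/2/np.tan(np.radians(r["fovy"])/2);R,o=pose(r,s);d=np.array(r["depth"],float)
    v,u=np.mgrid[:d.shape[0],:d.shape[1]]
    P=np.stack([(u-r["cx"])/f*d,(v-r["cy"])/f*d,d],-1)@R.T+o;P[d<=0]=np.nan;return P
E
python3 - <<'E'
from h import *;import pickle
def ld(n):return pickle.load(open(n+".pkl","rb"))
def box(m,x0,y0,x1,y1):
    k=np.zeros(m.shape,bool);k[y0:y1,x0:x1]=1;return m&k
r,s=ld("wp");P=cloud(r,s);z=P[...,2]
print("table z",np.nanmedian(z[170:190,380:440]),"plate top",np.nanmedian(z[175:220,230:255]))
m=box((z>62)&(z<80),200,140,350,250);print("rib",rect(P[m]),np.median(z[m]),m.sum())
m=box((z>22),200,140,350,250);print("plate",rect(P[m]))
m=box((z>9),200,140,350,250);print("stand",rect(P[m]))
h=cv2.cvtColor(r["color"],cv2.COLOR_RGB2HSV)
for (u,v) in((326,170),(233,224)):
    m=box(z>31,u-9,v-9,u+10,v+10);q=P[m];print("pin",len(q),q.mean(0) if len(q) else 0, cast([(u,v)],36,r,s))
    w=h[v-6:v+7,u-6:u+7];print(w[...,1][::2,::2])
m=box((h[...,0]>100)&(h[...,0]<125)&(h[...,1]>100),180,0,390,70)
r,s=ld("wf");P=cloud(r,s);z=P[...,2];h=cv2.cvtColor(r["color"],cv2.COLOR_RGB2HSV)
print("lane z",np.nanmedian(z[140:200,220:240]),"table",np.nanmedian(z[140:200,380:410]))
red=box(((h[...,0]<8)|(h[...,0]>172))&(h[...,1]>130),325,100,360,235)
print("stop img",rect(cast(blob(red),32,r,s)));m=red&(z>27);print("stop depth",rect(P[m]),np.median(z[m]))
m=box(z>6,180,100,360,235);print("fix",rect(P[m]))
m=box(z>28,240,125,295,215);print("shaft",rect(P[m]),np.nanmax(z[m]))
m=box(z>39,240,125,295,215);print("shaft crest",rect(P[m]),m.sum())
E
```

```text
table z -0.9659568191498522 plate top 25.46344790352549
rib (array([ 500.8, -188.9]), (58.9, 15.9), -88.3) 70.24606684917686 1183
plate (array([ 500.8, -189.6]), (120.2, 76.7), 1.5)
stand (array([ 500.8, -189.5]), (130.1, 96.4), 1.4)
pin 57 [ 547.72620113 -160.81532465   34.77790597] [[ 547.04738373 -160.4136274    36.        ]]
[[ 44  52  87  85  68  46  45]
 [ 51 119 135 134  91  74  40]
 [ 82 136 139 145 142 105  44]
 [ 82 133 141 118 116 139  45]
 [ 59 101 143 114 111 120  38]
 [ 42  67 106 129 109  51  38]
 [ 41  42  46  47  42  42  40]]
pin 47 [ 454.00343071 -216.846771     35.16882549] [[ 455.37326749 -215.44904026   36.        ]]
[[ 92  94 102 106  98  96  94]
 [ 91  93 143 139 134 105  96]
 [ 94 115 141 140 143 118  94]
 [ 95 135 141 134 137  92  95]
 [ 94 138 142 146 139  94  94]
 [ 95 110 137 135  99  93  95]
 [ 95  94  98  92  95  96  93]]
lane z 11.962138743348078 table -0.9918692248146499
stop img (array([568.7, 266.8]), (119.9, 14.5), -83.8)
stop depth (array([570.3, 266.6]), (120.5, 12.7), -83.9) 31.356339771948058
fix (array([488.6, 258.1]), (178.8, 130.2), 5.6)
shaft (array([485.1, 256. ]), (89.7, 29.4), -84.3) 43.07935987558011
shaft crest (array([484.4, 257.3]), (86.1, 19.4), -84.6) 1084
```

Run:
```python
from h import *;import pickle
r,s=pickle.load(open("wf.pkl","rb"));P=cloud(r,s)
a=0.101;q=P[:300].reshape(-1,3)-[488.6,258.1,0];fx=q[:,0]*np.cos(a)+q[:,1]*np.sin(a);fy=-q[:,0]*np.sin(a)+q[:,1]*np.cos(a)
m=(fx>95)&(abs(fy)<80)&(q[:,2]>8);print("box min x in fixture",fx[m].min() if m.any() else None,q[m,2].max() if m.any() else 0)
Q=down(0.026);c=[500.8,-189.4]
ctrl.move_to([*c,110],Q)
ctrl.servo_line([*c,51],speed=60)
s=ctrl.observe();print(s["ee_pos"],s["force"],s["clock"])
ctrl.clamp(70);s=ctrl.observe();print("grip",s["grip_width"],s["finger_force"],s["ee_pos"],s["force"])
ctrl.servo_line([*c,56],speed=25);s=ctrl.observe();print(s["ee_pos"],s["force"],s["torque"])
ctrl.servo_line([*c,95],speed=50);s=ctrl.observe();print(s["ee_pos"],s["force"],s["torque"],s["grip_width"],s["clock"])
wrist("lift")
```

```text
box min x in fixture 178.54719731220405 73.8188350880942
[ 501.13008017 -189.5903389    51.3299509 ] [-0.01124851 -1.58846095  0.13393498] 6.3667
grip 0.16682731023898004 70.91298580169678 [ 500.90311046 -189.46088656   51.36005213] [-1.43017338  1.05317205  3.2420854 ]
[ 500.70586126 -189.33091444   55.83158494] [-0.27040588 -0.62883966 -2.01042437] [-0.01714518  0.03867168 -0.03829238]
[ 500.54174907 -189.24356667   94.7949361 ] [ 0.68091674  0.29488034 -2.77425333] [0.00249223 0.02393086 0.02521641] 0.16513043841604658 8.3
```

View pics/lift.png

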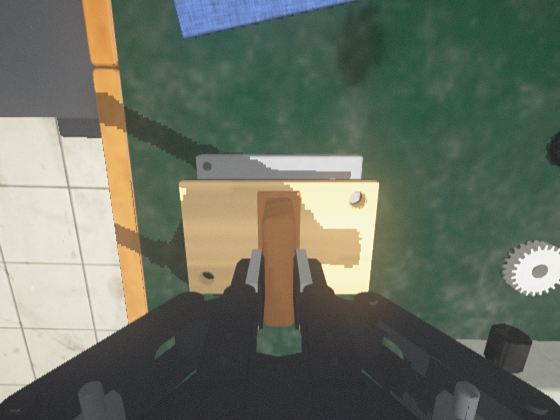

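The plate is up and clear of both pins and looks level. Its holes are at (357,199) and (208,276). Next I move it over the shaft and lower it on by feel.

```bash
cat >> h.py <<'E'
A=0.101;C=np.array([488.6,258.1])
def fx2w(x,y):return C+[x*np.cos(A)-y*np.sin(A),x*np.sin(A)+y*np.cos(A)]
def w2fx(p):
    d=np.array(p[:2])-C;return d[0]*np.cos(A)+d[1]*np.sin(A),-d[0]*np.sin(A)+d[1]*np.cos(A)
E
python3 - <<'E'
from h import *;import pickle
r,s=pickle.load(open("lift.pkl","rb"));P=cloud(r,s)[190:290,185:375].reshape(-1,3)
q=P[(abs(P[:,2]-(s["ee_pos"][2]-25.3))<6)];k=np.linalg.lstsq(np.c_[q[:,:2]-q[:,:2].mean(0),np.ones(len(q))],q[:,2],rcond=None)[0];print("plate plane tilt x,y; z",k,len(q))
Q=down(A);p=fx2w(-38,-1.5)
ctrl.servo_line([500.8,-189.4,125],speed=120)
ctrl.move_to([*p,115],Q)
ctrl.servo_line([*p,84],speed=60);ctrl.dwell(0.3)
f=[]
for _ in range(5):
    f.append(ctrl.observe()["force"]);ctrl.dwell(0.03)
t=np.mean(f,0);s=ctrl.observe();print("tare",t,s["ee_pos"],w2fx(s["ee_pos"]),s["clock"])
z=84
while z>76.5:
    z-=0.5;ctrl.servo_line([*p,z],speed=15)
    s=ctrl.observe();d=np.array(s["force"])-t;print(z,s["ee_pos"][2].round(2),d.round(2),np.round(s["torque"],3))
    if d[2]>4:break
print(s["clock"],z);pickle.dump((t,z),open("press.pkl","wb"))
E
```

```text
plate plane tilt x,y; z [-6.68952273e-04  1.11483399e-02  6.91300213e+01] 13373
tare [-0.15950924 -0.11090083 -2.16009194] [450.98148643 252.82770456  84.15089791] (np.float64(-37.95840034963445), np.float64(-1.4524135196496273)) 11.5167
83.5 83.47 [-0.08 -0.11 -0.92] [-0.024  0.022 -0.007]
83.0 82.96 [ 0.23 -0.18  0.55] [ 0.008  0.049 -0.02 ]
82.5 82.46 [0.52 0.59 0.47] [-0.006  0.023 -0.03 ]
82.0 81.97 [-0.27  0.19  0.18] [ 0.016 -0.002  0.003]
81.5 81.47 [0.46 0.27 0.92] [-0.028 -0.04  -0.031]
81.0 80.98 [ 0.03 -0.07  0.28] [ 0.001 -0.052 -0.015]
80.5 80.45 [ 0.51 -0.19  0.97] [-0.055 -0.021  0.027]
80.0 79.97 [ 0.92 -0.09  0.48] [ 0.039  0.009 -0.   ]
79.5 79.45 [ 0.22 -0.01 -0.66] [ 0.017  0.012 -0.014]
79.0 79.21 [-0.01  0.1   1.3 ] [-0.053 -0.06   0.001]
78.5 79.02 [ 0.73 -0.34  4.35] [-0.125 -0.188 -0.006]
14.2667 78.5
```

Run:
```python
from h import *;import pickle
t,z=pickle.load(open("press.pkl","rb"));x=-38.
u=np.array([np.cos(A),np.sin(A)])
def avg():
    v=[]
    for _ in range(4):
        v.append(ctrl.observe()["force"]);ctrl.dwell(0.015)
    return np.mean(v,0)-t
hit=0
while x<102:
    x+=8 if x<78 else 3
    ctrl.servo_line([*fx2w(x,-1.5),z],speed=40 if x<80 else 25)
    d=avg();fx=d[:2]@u;s=ctrl.observe()
    print(x,z,s["ee_pos"][2].round(2),d[2].round(2),"fx",fx.round(2),np.round(s["torque"],2))
    z=np.clip(z-np.clip((4.5-d[2])*0.08,-0.3,0.3),76.5,79.5)
    hit=hit+1 if (x>84 and fx<-1.5) else 0
    if hit>=2 or d[2]>15:break
print(s["clock"]);pickle.dump((t,z,x),open("press.pkl","wb"))
w,s=wrist("end")
```

```text
-30.0 78.5 79.02 7.78 fx 0.0 [-0.18 -0.35 -0.02]
-22.0 78.7622171563115 79.06 7.97 fx 0.44 [-0.26 -0.28  0.02]
-14.0 79.03979494544704 79.14 7.25 fx 0.51 [-0.31 -0.28  0.01]
-6.0 79.25956044548651 79.22 6.49 fx 0.47 [-0.55 -0.25  0.03]
2.0 79.41850687553114 79.26 5.8 fx 0.72 [-0.58 -0.21 -0.02]
10.0 79.5 79.29 3.61 fx 0.12 [-0.24 -0.11 -0.01]
18.0 79.42867947481001 79.31 3.02 fx 0.46 [-0.05 -0.08  0.04]
26.0 79.31006674855826 79.32 3.37 fx 0.47 [ 0.01 -0.01 -0.01]
34.0 79.21927522294186 79.28 4.53 fx -0.27 [-0.02 -0.05  0.01]
42.0 79.2218439326787 79.32 4.57 fx 0.14 [-0.11  0.02  0.05]
50.0 79.22763580369545 79.28 5.52 fx 0.18 [-0.26 -0.03 -0.01]
58.0 79.3089583693092 79.3 5.19 fx 0.28 [-0.43 -0.04  0.02]
66.0 79.36418667702068 79.28 4.64 fx 0.41 [-0.47  0.03  0.03]
74.0 79.3757178962997 79.26 3.72 fx 0.28 [-0.43  0.05  0.03]
82.0 79.31329008909445 79.25 3.93 fx 0.15 [-0.38  0.03  0.05]
85.0 79.26752889678635 79.27 3.41 fx -0.37 [-0.39  0.07  0.05]
88.0 79.18001711488103 79.23 3.37 fx -0.26 [-0.39  0.05  0.11]
91.0 79.08988264458364 79.13 4.82 fx -0.54 [-0.34  0.27  0.05]
94.0 79.11581486542883 78.93 5.42 fx -3.08 [-0.21  0.91  0.09]
97.0 79.18938202285672 79.09 3.63 fx -1.97 [ 0.08  0.56 -0.03]
22.3
```

View pics/end.png

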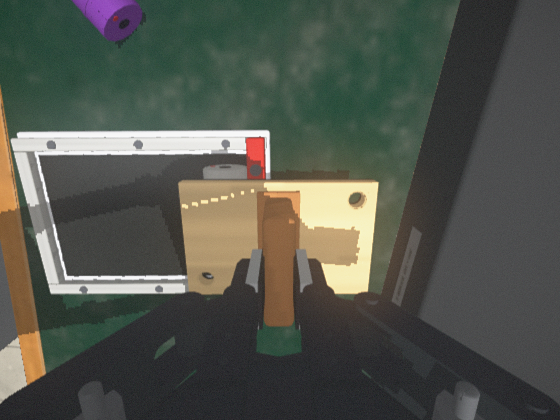

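The shaft end at (223,170) sits beside the red stop at about (255,160), and the force readings confirmed the contact. Next I lift straight off and check the shaft.

Run:
```python
from h import *;import pickle
t,z,x=pickle.load(open("press.pkl","rb"))
p=fx2w(x,-1.5)
ctrl.servo_line([*p,z+3],speed=12);ctrl.servo_line([*p,115],speed=60)
q=fx2w(20,-130);ctrl.servo_line([*q,130],speed=150)
r,s=wrist("chk");P=cloud(r,s).reshape(-1,3)
fx,fy=[(P[:,0]-C[0])*np.cos(A)+(P[:,1]-C[1])*np.sin(A),-(P[:,0]-C[0])*np.sin(A)+(P[:,1]-C[1])*np.cos(A)]
m=(fx>-70)&(fx<72)&(abs(fy)<50)&(P[:,2]>24)&(P[:,2]<46)
print("shaft in fixture",rect(np.c_[fx,fy][m]),m.sum(),P[m,2].max())
m=(fx>72)&(fx<100)&(abs(fy)<60)&(P[:,2]>28)&(P[:,2]<40);print("stop",rect(np.c_[fx,fy][m]),s["clock"])
```

```text
shaft in fixture (array([58.9, -9.9]), (76.7, 26.2), -90.0) 4019 43.396194543762505
stop (array([ 80.2, -16.4]), (86.8, 16.3), -89.8) 24.5917
```

View pics/chk.png

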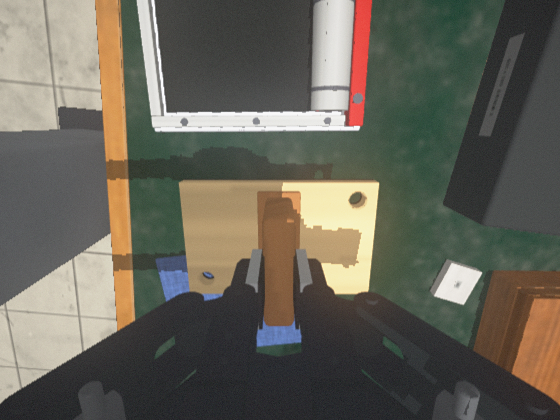

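The shaft at (332,55) lies flush and square against the red stop. Next I lay the plate on the mat.

Run:
```python
from h import *
c=[500,14.5];Q=down(0.22)
ctrl.move_to([*c,100],Q);ctrl.servo_line([*c,45],speed=60);ctrl.dwell(0.2)
t=np.mean([ctrl.observe()["force"] for _ in range(3)],0);z=45
while z>38:
    z-=0.5;ctrl.servo_line([*c,z],speed=15);d=np.array(ctrl.observe()["force"])-t
    if d[2]>3:break
print(z,d)
ctrl.open();ctrl.dwell(0.2)
ctrl.servo_line([*c,110],speed=80)
ctrl.move_to([430,-60,240],down(0));ctrl.dwell(0.3)
r,s=wrist("fin");r=ctrl.read_camera("scene")
q=ctrl.read_camera("top");cv2.imwrite("pics/fin_top.png",cv2.resize(q["color"][180:300,200:460,::-1],None,fx=3,fy=3,interpolation=cv2.INTER_CUBIC))
h=cv2.cvtColor(q["color"],cv2.COLOR_RGB2HSV);print(s["clock"],s["force"])
```

```text
41.0 [-0.79047405  0.69180541  5.40474061]
31.3667 [0.4180249  0.25291923 0.01424309]
```

View pics/fin_top.png

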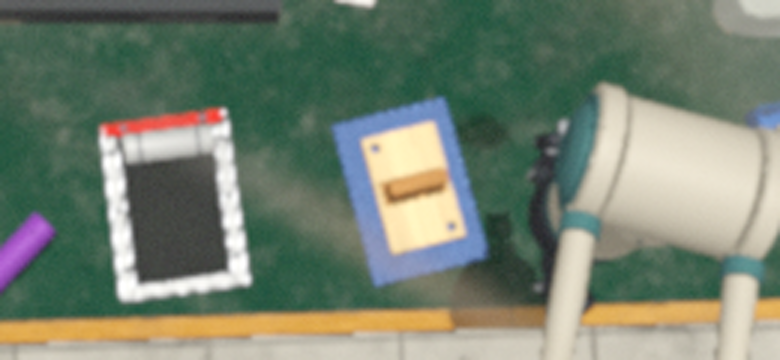

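The plate, at about (413,187) in the crop, lies flat in the middle of the mat. The shaft, at about (170,142), lies against the red stop, and the robot is clear.

```bash
python3 -c "
from workcell import ctrl
print(ctrl.close_job())"
```

```text
the job is handed in; nothing more can be done
None
```

The job is handed in at about 31 s: I rolled the shaft under the level plate to the red stop, where my last check found it flush and square, and laid the plate flat on the middle of the blue mat; no verdict came back.

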